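Open the paper-clip jar

ROBOT

A 6-joint arm with a two-finger parallel gripper is mounted at the origin on the work surface; the furniture and walls round the work are solid. World frame = base frame: x ahead of the robot, y to its left, z up, the work surface at z = 0. Lengths are in m, angles in rad, forces in N, time in s.
With the tool pointing down it reaches from about 0.25 to 0.775 m from the base axis. Payload 4 kg.
Tool frame: the origin (TCP) lies midway between the tips of the shut fingers; the grasp point (between the pads) lies 19 mm behind it (robot.tcp_to_grasp is the distance from the TCP to the grasp point, in m); z points along the fingers, y is the line along which they close (so a half turn about z gives the same grasp; the last joint's range is limited). The gripper opens to 94 mm and grips with 3 to 60 N. Pads are 16 mm wide; open, the fingers measure 119 mm over their backs; the gripper's body (75 mm by 177 mm) begins 78 mm behind the grasp point.
Start: joints at [1.133, 0.087, 1.371, -0, 1.684, -0.103], TCP at [0.181, 0.519, 0.206] pointing down, gripper open.
Joint ranges: [-3.1, 3.1], [-0.76, 2.03], [0.27, 2.55], [-1.08, 4.22], [0.17, 2.65], [-2.57, 2.57]. Speed limits (rad/s): [2.79, 2.79, 3.14, 3.14, 3.14, 3.14].

INTERFACE

Orientations are given as [roll, pitch, yaw] about the fixed x, y, z axes, in that order (R = Rz(yaw) Ry(pitch) Rx(roll)).
In Python, from bench import robot, viewer gives the robot as it stands. The module is installed in compiled form; this text tells all that it offers.
- The arm moves only by the shell command python3 -m handwheel 'ROWS' [OPENING]. ROWS is JSON, a list of rows, each a list of 6 numbers: the shift along the tool's x, y, z in units of 0.2 m (1.0 is 0.2 m), then the turn, a rotation vector about the tool's x, y, z in units of 30 degrees (1.0 is 30 degrees). In form: [[x, y, z, wx, wy, wz], ...]. A call has 1 to 10 rows; each row is the pose to reach, as a shift and turn from the pose commanded when the call began, along the tool's axes at that moment; what a row does not reach only later rows make up. A row lasts 1/12 s, in which the tool goes at most 41.7 mm and 7.16 degrees, less where a joint would pass 70% of its speed; a pose out of reach is approached as far as the arm can. A call with a number of a shift or a turn outside -1 to 1 is refused whole. A call with a gripper value outside its range is refused whole. OPENING is the gripper's target within -1 to 1 (shut at 1, half-way at 0, fully open at -1), set as the call begins (- or left out, the last holds). The fingers move at their own pace and stop on an object; the grip force is fixed at half the most. Time passes only in rows, so rows that repeat a pose let the fingers close. It gives the time, the measured TCP pose, the force, the opening and the grip force at its end, in the units of the state.
- robot.get_obs(): the state, without advancing time (a new reading comes with each control period).
- viewer.snapshot(name): name is "side" or "top" or "wrist"; returns the picture (400x640x3 uint8, red, green, blue); there is no depth.
- viewer.calibration(name): a dict with "fx", "fy", "cx", "cy" (pixels), "R" (3x3) and "t" (3): a world point X has camera coordinates R X + t. Camera axes: x right, y down, z forward; pixel columns grow to the right and rows downward; lengths in m; the calibration is good to about 2 mm. A picture is of the moment at which its call begins: read the wrist's pose just before it. calibration takes no time and is no camera call; for the wrist camera it gives the pose at the moment of the call.
- robot.close_job(): hands the job in; it is judged then, once.
The state is a dict: "time": time; "joint_positions": joint angles; "qvel": joint speeds; "joint_torque": joint torques, N m; "tool_pos": TCP position; "ee_rot": TCP orientation; "wrist_force": force on the tool from outside, world axes, zero at the start; "wrist_torque": the same for the moment, N m; "width": finger opening in m; "finger_force": force on a finger pad.
Only numpy, scipy, OpenCV 4.12 (cv2) and the standard library are available. Lean on these libraries where they do the work, as an engineer would, in place of code of your own. Each camera call takes 0.05 s, during which the arm holds its last target. There are 200 camera calls.

TASK

Open the paper-clip jar, the one with the green lid: unscrew the lid anticlockwise until its thread lets go, lift it off, and set it down (not dropped) right way up, wholly on the round cork mat. Leave the orange lid on its jar.

Things in the scene. Friction and masses are not known exactly. Their poses are not given: they have to be found in the camera images.
- lid_green: green ribbed screw lid, a 56 mm cylinder 36 mm high, 60 g. Origin: on its axis at the skirt's lower edge, z up. Grip it across from above at any yaw. Freed by turning it anticlockwise seen from above (+ about z) 54 degrees from tight; it starts 2 to 11 degrees loosened, so turn about 70; stops block it near 95 from tight. It may climb 0 to 4 mm while turning. Then it lifts straight off the neck
- jar_green: clear jar of paper clips, fixed to the table, on a black foot 88 mm across; body 72 mm across up to a shoulder at 73 mm, neck 35 mm (46 over the thread) with rim at 108 mm. Origin: centre of its underside, z up on the axis. The seated lid is coaxial, its origin 78 mm above this one, its top at 114 mm. Equal yaw of lid and jar is practically tight
- lid_orange: the same lid in orange, screwed on a like, fixed jar of coloured push pins (bystander); origin on its axis at the lower edge of the skirt
- mat: round cork mat, 110 mm across, 6 mm thick, fixed on the table; origin at the centre of its underside, z up. The lid standing on it has its origin 6 mm above the mat's origin
Not all that is in view belongs to the job. Of the things shaped like the lid_green, the green one is meant.

How it is judged:
By the outcome, as a careful person would: the job done as asked, in the order asked, and still so for the second after the job is handed in, with the robot touching nothing.
It also fails if it takes over 42 s, if anything falls off the work surface, if the arm or the gripper's body presses on something with over 40 N, if the wrist force passes 120 N, or if a joint passes its speed limit or range.

## Working session

There is one attempt and no reset: what is moved stays moved. The work goes in short steps, Python scripts to look and compute and a shell command to move; the robot and the scene stay as the last step left them, time stands still between calls to the robot, and variables do not carry over. Pictures are saved under pics/ and viewed, at most 10 in all, crops included, and the job is handed in when it is done.

```bash
mkdir -p pics; python3 - <<'E'
from bench import robot, viewer
import cv2,numpy as np
o=robot.get_obs(); print(o['time'],o['tool_pos'],o['ee_rot'],o['width'],robot.tcp_to_grasp)
for n in('top','side'):
    c=viewer.calibration(n); print(n,{k:np.round(v,3).tolist() for k,v in c.items()})
    cv2.imwrite(f'pics/{n}0.png',viewer.snapshot(n)[:,:,::-1])
E
```

```text
0.0 [0.18047131 0.5189526  0.20430854] [-3.13935494e+00 -2.28316613e-04  2.80678885e+00] 0.09404214387511226 0.0188
top {'fx': 405.042, 'fy': 405.042, 'cx': 317.864, 'cy': 196.888, 'R': [[-0.031, -0.999, -0.034], [-0.99, 0.035, -0.134], [0.135, 0.03, -0.99]], 't': [0.195, 0.445, 1.068]}
side {'fx': 423.624, 'fy': 423.624, 'cx': 317.566, 'cy': 204.522, 'R': [[0.963, -0.27, -0.005], [-0.145, -0.5, -0.854], [0.228, 0.823, -0.521]], 't': [-0.368, 0.204, 0.904]}
```

View pics/top0.png

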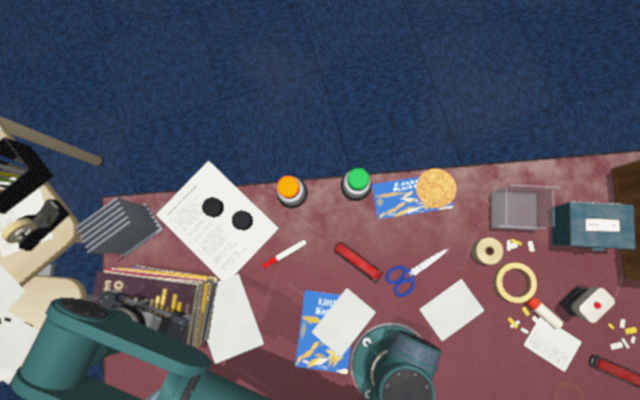

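View pics/side0.png

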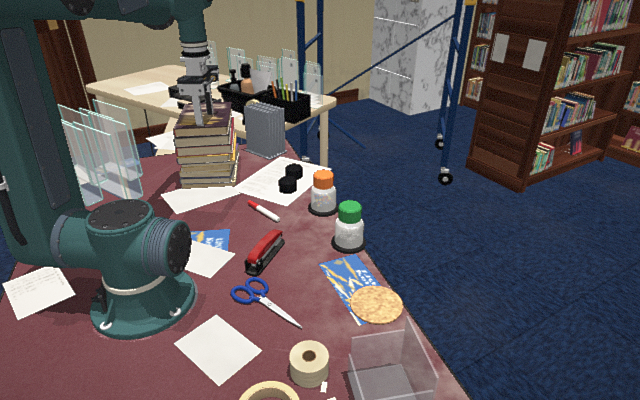

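The top view shows the green lid at about (358,178), the orange one at (290,187) and the mat at (437,188). In the side view they are at (349,211), (323,178) and (376,304). The gripper starts over the book stack.

```bash
cat > h.py <<'E'
import numpy as np, cv2
from scipy.spatial.transform import Rotation as Ro
def cast(c,uv,z):
    d=c['R'].T@np.array([(uv[0]-c['cx'])/c['fx'],(uv[1]-c['cy'])/c['fy'],1]); o=-c['R'].T@np.array(c['t'])
    return o+d*(z-o[2])/d[2]
def blobs(im,lo,hi,amin=60):
    m=cv2.inRange(cv2.cvtColor(im,cv2.COLOR_RGB2HSV),lo,hi)
    n,l,s,ce=cv2.connectedComponentsWithStats(m)
    return [(s[i,4],s[i,:4].tolist(),ce[i],(l==i)) for i in range(1,n) if s[i,4]>=amin]
GREEN=((50,120,40),(80,255,255)); ORANGE=((8,200,150),(18,255,255)); MAT=((10,70,150),(22,190,255))
def tool(o,target,yaw=None):
    R=Ro.from_euler('xyz',o['ee_rot']); d=R.inv().apply(np.array(target)-o['tool_pos'])
    return d/0.2
E
python3 - <<'E'
from h import *
from bench import robot,viewer
for n in('top','side'):
    c=viewer.calibration(n); im=cv2.imread(f'pics/{n}0.png')[:,:,::-1].copy()
    for nm,col,z in(('g',GREEN,.1),('o',ORANGE,.1),('m',MAT,.006)):
        for a,b,ce,_ in blobs(im,*col):
            print(n,nm,a,b,ce.round(1),cast(c,ce,z).round(3))
E
```

```text
top g 378 [348, 167, 21, 23] [357.9 178. ] [0.487 0.075 0.1  ]
top m 1246 [417, 168, 40, 41] [436.  187.8] [ 0.469 -0.146  0.006]
top m 80 [481, 237, 23, 28] [494.4 250. ] [ 0.293 -0.29   0.006]
top m 182 [496, 262, 42, 42] [517.3 282.6] [ 0.206 -0.343  0.006]
top m 382 [117, 267, 101, 15] [169.8 273.4] [0.257 0.595 0.006]
top m 140 [501, 267, 31, 31] [515.4 281.8] [ 0.208 -0.338  0.006]
top m 74 [201, 283, 8, 29] [204.1 296.6] [0.192 0.5   0.006]
top m 95 [155, 289, 12, 18] [160.7 298.2] [0.191 0.619 0.006]
side g 462 [338, 200, 24, 23] [349.6 211. ] [0.482 0.067 0.1  ]
side m 60 [311, 101, 25, 15] [322.5 107.4] [0.712 1.091 0.006]
side m 108 [231, 130, 15, 31] [235.9 142.7] [0.281 0.789 0.006]
side m 294 [313, 170, 21, 20] [323.8 178.5] [0.52  0.415 0.006]
side m 1551 [346, 286, 57, 38] [375.8 304.1] [ 0.466 -0.151  0.006]
side m 73 [246, 386, 41, 14] [265.9 390.4] [ 0.212 -0.288  0.006]
```

```bash
python3 - <<'E'
from h import *
from bench import robot
print(tool(robot.get_obs(),[0.475,0.072,0.225]).round(3))
E
```

```text
[-2.125 -1.627 -0.1  ]
```

```bash
python3 -m handwheel '[[-0.3,-0.23,-0.1,0,0,0],[-0.71,-0.54,-0.1,0,0,0],[-0.71,-0.54,-0.1,0,0,0],[-0.71,-0.54,-0.1,0,0,0],[-0.71,-0.54,-0.1,0,0,0]]' -1
python3 -m handwheel '[[-0.71,-0.54,0,0,0,0],[-0.71,-0.54,0,0,0,0],[-0.71,-0.54,0,0,0,0],[-0.71,-0.54,0,0,0,0],[-0.71,-0.54,0,0,0,0]]'
python3 -m handwheel '[[-0.71,-0.54,0,0,0,1],[-0.71,-0.54,0,0,0,1],[-0.71,-0.54,0,0,0,1],[-0.71,-0.54,0,0,0,1],[-0.71,-0.54,0,0,0,1],[-0.71,-0.54,0,0,0,1],[-0.71,-0.54,0,0,0,1]]'
python3 - <<'E'
from h import *
from bench import robot,viewer
o=robot.get_obs(); c=viewer.calibration('wrist'); im=viewer.snapshot('wrist'); cv2.imwrite('pics/w1.png',im[:,:,::-1])
print(o['time'],o['tool_pos'],o['ee_rot'],o['joint_positions'])
for a,b,ce,_ in blobs(im,*GREEN): print(a,b,ce,cast(c,ce,.114))
E
```

```text
time: 0.52
tool_pos: [0.2814, 0.3672, 0.2257]
ee_rot: [-3.141, 0.002, 2.803]
wrist_force: [-0.4, 0.3, 0.1]
width: 0.0939
finger_force: 0.0
time: 0.93
tool_pos: [0.38, 0.2178, 0.2249]
ee_rot: [-3.139, 0.001, 2.801]
wrist_force: [0.9, 0.4, 0.2]
width: 0.0939
finger_force: 0.0
time: 1.52
tool_pos: [0.4762, 0.0737, 0.2249]
ee_rot: [-3.141, -0.002, 2.283]
wrist_force: [0.9, -0.4, -0.5]
width: 0.0942
finger_force: 0.0
1.5167 [0.4761799  0.07365157 0.2248602 ] [-3.14084451e+00 -1.99688520e-03  2.28349362e+00] [ 3.49219237e-02 -6.71355105e-02  1.48835217e+00  1.09895031e-03
  1.72221086e+00 -6.77611347e-01]
2520 [294, 172, 57, 59] [321.79047619 201.52103175] [0.4835662  0.07751253 0.114     ]
```

View pics/w1.png

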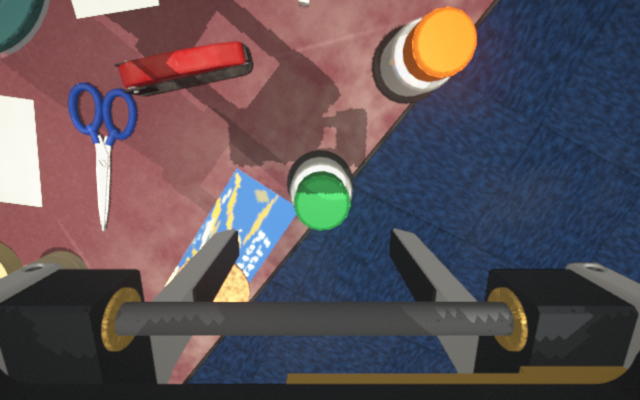

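The wrist view shows the green lid at (322,201), centred between the fingers. It casts to (0.484, 0.077), which agrees with the top view.

```bash
python3 - <<'E'
from h import *
from bench import robot
print(tool(robot.get_obs(),[0.484,0.0765,0.083]).round(3))
E
```

```text
[-0.02   0.038  0.711]
```

```bash
python3 -m handwheel '[[-0.02,0.038,0.1,0,0,0],[-0.02,0.038,0.25,0,0,0],[-0.02,0.038,0.4,0,0,0],[-0.02,0.038,0.55,0,0,0],[-0.02,0.038,0.65,0,0,0],[-0.02,0.038,0.71,0,0,0],[-0.02,0.038,0.71,0,0,0],[-0.02,0.038,0.71,0,0,0]]'
python3 -m handwheel '[[0,0,0,0,0,0],[0,0,0,0,0,0],[0,0,0,0,0,0],[0,0,0,0,0,0],[0,0,0,0,0,0],[0,0,0,0,0,0],[0,0,0,0,0,0],[0,0,0,0,0,0]]' 1
```

```text
time: 2.23
tool_pos: [0.4847, 0.0766, 0.0839]
ee_rot: [3.141, -0.0, 2.286]
wrist_force: [0.1, 0.7, 0.6]
width: 0.0942
finger_force: 0.0
time: 2.9
tool_pos: [0.4852, 0.0754, 0.0839]
ee_rot: [3.141, 0.0, 2.283]
wrist_force: [-0.5, 0.1, 1.6]
width: 0.0561
finger_force: 30.0
```

```bash
python3 -m handwheel '[[0,0,0,0,0,-0.12],[0,0,0,0,0,-0.25],[0,0,0,0,0,-0.37],[0,0,0,0,0,-0.5],[0,0,0,0,0,-0.62],[0,0,0,0,0,-0.75],[0,0,0,0,0,-0.87],[0,0,0,0,0,-1],[0,0,0,0,0,-1]]'
python3 -c "
from bench import robot
o=robot.get_obs();print(o['wrist_force'],o['wrist_torque'],o['width'])"
```

```text
time: 3.65
tool_pos: [0.4852, 0.0755, 0.0838]
ee_rot: [3.141, 0.0, 2.808]
wrist_force: [-0.2, -0.2, 1.7]
width: 0.0561
finger_force: 30.0
[-0.17290703 -0.17242703  1.72976578] [-0.04782918  0.04410019 -0.00651105] 0.05612577545352891
```

```bash
python3 -m handwheel '[[0,0,0,0,0,-0.12],[0,0,0,0,0,-0.25],[0,0,0,0,0,-0.37],[0,0,0,0,0,-0.5],[0,0,0,0,0,-0.62],[0,0,0,0,0,-0.75],[0,0,0,0,0,-0.87],[0,0,0,0,0,-1],[0,0,0,0,0,-1]]'
python3 -m handwheel '[[0,0,0,0,0,-0.1],[0,0,0,0,0,-0.2],[0,0,0,0,0,-0.33],[0,0,0,0,0,-0.33]]'
python3 -c "
from bench import robot
o=robot.get_obs();print(o['wrist_force'],o['wrist_torque'],o['joint_positions'])"
```

```text
time: 4.4
tool_pos: [0.4853, 0.0754, 0.0838]
ee_rot: [-3.142, 0.001, -2.953]
wrist_force: [0.6, -0.6, 2.7]
width: 0.0558
finger_force: 30.0
time: 4.73
tool_pos: [0.4853, 0.0754, 0.0838]
ee_rot: [-3.141, 0.001, -2.782]
wrist_force: [-0.1, -0.8, 2.6]
width: 0.0561
finger_force: 30.0
[-0.13341525 -0.7814697   2.62173591] [-0.02497567 -0.00616145  0.06627351] [ 3.86459807e-02  1.30839337e-02  1.69281230e+00  6.41615439e-05
  1.43486082e+00 -1.89211353e+00]
```

```bash
python3 -m handwheel '[[0,0,-0.01,0,0,0],[0,0,-0.02,0,0,0],[0,0,-0.03,0,0,0],[0,0,-0.03,0,0,0]]'
python3 - <<'E'
from h import *
from bench import robot,viewer
im=viewer.snapshot('side'); cv2.imwrite('pics/s2.png',cv2.resize(im[150:270,280:420,::-1],None,fx=4,fy=4))
o=robot.get_obs();print(o['wrist_force'],o['wrist_torque'])
for a,b,ce,_ in blobs(im,*GREEN): print(a,b,ce)
E
```

```text
time: 5.07
tool_pos: [0.4851, 0.0754, 0.0897]
ee_rot: [-3.142, 0.0, -2.781]
wrist_force: [0.3, -0.2, 0.5]
width: 0.0564
finger_force: 30.0
[-0.97178389 -0.25915127 -0.21860196] [ 0.04706362  0.00482427 -0.00576806]
337 [338, 198, 17, 23] [346.92581602 209.02077151]
```

View pics/s2.png

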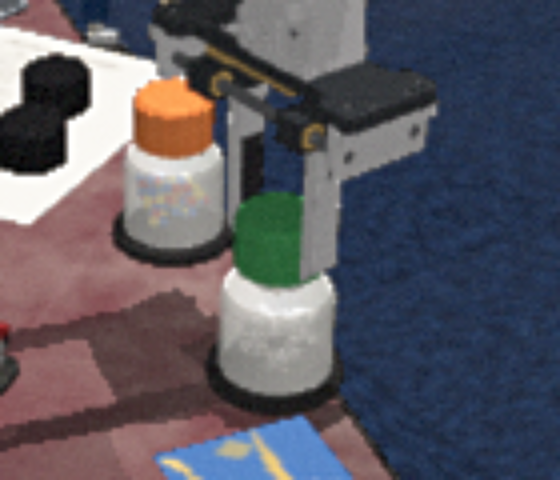

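The picture shows the lid held between the fingers, its top at row 198 instead of 200. The lift met no resistance, so the thread has let go and I can lift it clear.

```bash
python3 -m handwheel '[[0,0,-0.05,0,0,0],[0,0,-0.12,0,0,0],[0,0,-0.2,0,0,0],[0,0,-0.3,0,0,0],[0,0,-0.4,0,0,0],[0,0,-0.4,0,0,0],[0,0,-0.4,0,0,0]]'
python3 - <<'E'
from h import *
from bench import robot,viewer
o=robot.get_obs();c=viewer.calibration('side');im=viewer.snapshot('side'); cv2.imwrite('pics/s3.png',im[:,:,::-1])
print(o['wrist_force'])
for a,b,ce,_ in blobs(im,*GREEN): print(a,b,ce)
# expected rows of lid bottom/top front for origin z
p=o['tool_pos']
for z in (p[2]-.006,p[2]+.030):
    for dy in(-.028,.028):
        q=c['R']@np.array([p[0],p[1]+dy,z])+c['t']; print(z,dy,c['fx']*q[0]/q[2]+c['cx'],c['fy']*q[1]/q[2]+c['cy'])
print(tool(o,[0.468,-0.147,0.12]))
for a,b,ce,m in blobs(im,*MAT,800): print(b,ce,cast(c,ce,.006))
E
```

```text
time: 5.7
tool_pos: [0.4859, 0.0755, 0.1709]
ee_rot: [-3.141, 0.003, -2.78]
wrist_force: [-0.5, 0.3, -0.2]
width: 0.0559
finger_force: 30.0
[-0.47544806  0.26739535 -0.1723033 ]
374 [339, 168, 18, 24] [348.17379679 179.51336898]
0.16493919448010222 -0.028 355.0736249988051 191.1521506534794
0.16493919448010222 0.028 347.05096640569747 180.06512237307493
0.20093919448010222 -0.028 355.72846024622226 177.17373770010084
0.20093919448010222 0.028 347.5244679851685 166.52500265749316
[ 0.47765307 -1.00878989  0.25414572]
[346, 286, 57, 38] [375.75755627 304.10932476] [ 0.4660448 -0.151481   0.006    ]
```

View pics/s3.png

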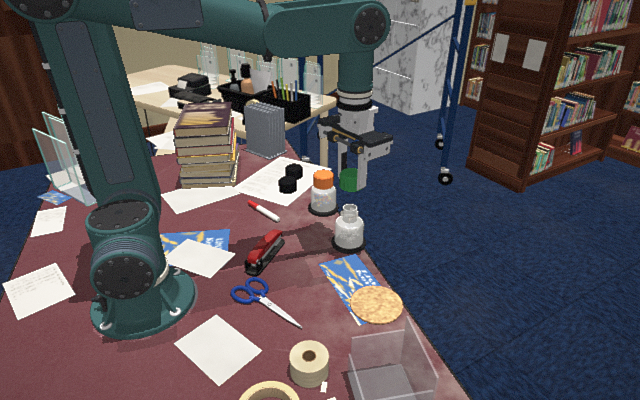

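The lid is held level and clear of the neck, at rows 168–191 as expected for an origin 6 mm below the TCP. The orange lid is untouched. Next it goes over the mat and down.

```bash
python3 -m handwheel '[[0.06,-0.13,0,0,0,0],[0.14,-0.3,0,0,0,0],[0.22,-0.46,0,0,0,0],[0.3,-0.63,0,0,0,0],[0.38,-0.8,0,0,0,0],[0.44,-0.92,0,0,0,0],[0.48,-1,0,0,0,0],[0.48,-1,0,0,0,0],[0.48,-1,0,0,0,0]]'
python3 - <<'E'
from h import *
from bench import robot,viewer
o=robot.get_obs();c=viewer.calibration('wrist');im=viewer.snapshot('wrist'); cv2.imwrite('pics/w4.png',im[:,:,::-1])
print(o['tool_pos'],tool(o,[0.468,-0.148,0.015]))
for a,b,ce,m in blobs(im,*MAT,800): print(b,ce,cast(c,ce,.006))
E
```

```text
time: 6.5
tool_pos: [0.4649, -0.1457, 0.1676]
ee_rot: [3.138, -0.002, -2.782]
wrist_force: [0.9, 1.1, -0.6]
width: 0.0566
finger_force: 30.0
[ 0.46493034 -0.14569045  0.16756747] [-0.01191942 -0.01860384  0.76275919]
[264, 170, 60, 49] [285.85998108 194.70955535] [ 0.48259637 -0.17286667  0.006     ]
```

View pics/w4.png

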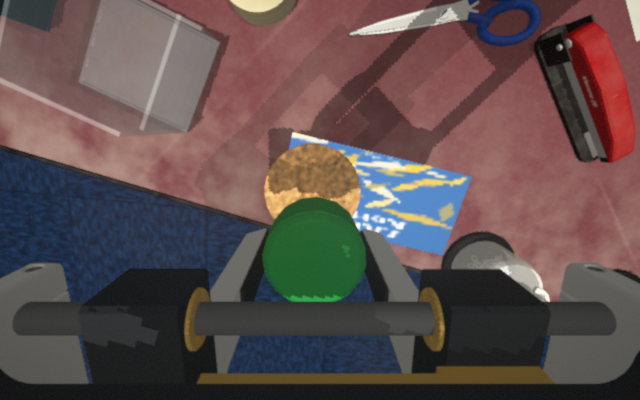

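The mat shows as a partly hidden circle. Its left edge is at column 264, right at 361 and top at row 144, so its centre is near (312,192).

```bash
python3 - <<'E'
from h import *
from bench import robot,viewer
o=robot.get_obs();c=viewer.calibration('wrist')
print(cast(c,(312.5,192),.006),tool(o,[0.468,-0.148,0.016]))
E
python3 -m handwheel '[[-0.01,-0.02,0.1,0,0,0],[-0.01,-0.02,0.25,0,0,0],[-0.01,-0.02,0.4,0,0,0],[-0.01,-0.02,0.52,0,0,0],[-0.01,-0.02,0.6,0,0,0],[-0.01,-0.02,0.66,0,0,0],[-0.01,-0.02,0.7,0,0,0],[-0.01,-0.02,0.7,0,0,0],[-0.01,-0.02,0.7,0,0,0]]'
```

```text
[ 0.46949434 -0.14488034  0.006     ] [-0.00847798 -0.02144628  0.75971107]
time: 7.3
tool_pos: [0.4693, -0.1477, 0.0293]
ee_rot: [3.141, -0.0, -2.779]
wrist_force: [0.1, -0.8, -0.1]
width: 0.0563
finger_force: 30.0
```

```bash
python3 -m handwheel '[[0,0,0.02,0,0,0],[0,0,0.04,0,0,0],[0,0,0.055,0,0,0],[0,0,0.065,0,0,0],[0,0,0.075,0,0,0],[0,0,0.075,0,0,0],[0,0,0.075,0,0,0]]'
```

```text
time: 7.88
tool_pos: [0.4692, -0.1487, 0.0144]
ee_rot: [3.141, -0.0, -2.78]
wrist_force: [0.6, 0.8, -0.5]
width: 0.0563
finger_force: 30.0
```

```bash
python3 -m handwheel '[[0,0,0.005,0,0,0],[0,0,0.008,0,0,0],[0,0,0.008,0,0,0]]'
python3 -m handwheel '[[0,0,0.003,0,0,0],[0,0,0.006,0,0,0],[0,0,0.006,0,0,0]]'
```

```text
time: 8.13
tool_pos: [0.4692, -0.1486, 0.0128]
ee_rot: [3.141, 0.0, -2.78]
wrist_force: [0.0, 0.1, -1.1]
width: 0.0559
finger_force: 30.0
time: 8.38
tool_pos: [0.4693, -0.1486, 0.0118]
ee_rot: [-3.141, 0.0, -2.78]
wrist_force: [-0.5, -0.1, 0.7]
width: 0.0562
finger_force: 30.0
```

```bash
python3 -m handwheel '[[0,0,0.003,0,0,0],[0,0,0.005,0,0,0],[0,0,0.005,0,0,0]]'
```

```text
time: 8.63
tool_pos: [0.4693, -0.1486, 0.0118]
ee_rot: [-3.141, 0.0, -2.78]
wrist_force: [-1.7, 0.7, 4.6]
width: 0.0559
finger_force: 30.0
```

Contact: the height has stopped and there is about 5 N upward. Next I release the lid, then rise.

```bash
python3 -m handwheel '[[0,0,0,0,0,0],[0,0,0,0,0,0],[0,0,0,0,0,0],[0,0,0,0,0,0],[0,0,0,0,0,0],[0,0,0,0,0,0],[0,0,0,0,0,0],[0,0,0,0,0,0]]' -1
python3 -m handwheel '[[0,0,-0.05,0,0,0],[0,0,-0.15,0,0,0],[0,0,-0.3,0,0,0],[0,0,-0.5,0,0,0],[0,0,-0.7,0,0,0],[0,0,-0.7,0,0,0],[0,0,-0.7,0,0,0],[0,0,-0.7,0,0,0]]'
python3 - <<'E'
from h import *
from bench import robot,viewer
im=viewer.snapshot('side'); cv2.imwrite('pics/s5.png',cv2.resize(im[150:350,280:450,::-1],None,fx=3,fy=3))
w=viewer.snapshot('wrist');c=viewer.calibration('wrist')
for a,b,ce,_ in blobs(w,*GREEN): print(b,cast(c,ce,.042))
E
```

```text
time: 9.3
tool_pos: [0.4692, -0.1486, 0.0106]
ee_rot: [3.141, -0.0, -2.78]
wrist_force: [0.0, -0.2, 0.7]
width: 0.0937
finger_force: 0.0
time: 9.97
tool_pos: [0.4691, -0.1486, 0.1509]
ee_rot: [-3.141, 0.0, -2.78]
wrist_force: [-0.4, -0.2, -0.5]
width: 0.0943
finger_force: 0.0
[286, 169, 55, 58] [ 0.46661054 -0.14971734  0.042     ]
```

View pics/s5.png

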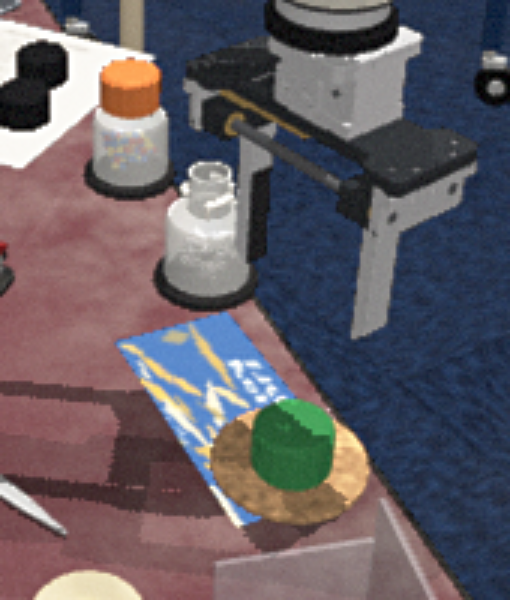

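The lid stands upright in the middle of the mat, at about (0.467, -0.150). The jar is open, the orange lid is in place and the gripper is clear.

```bash
python3 -c "
from bench import robot
print(robot.close_job())"
```

```text
the job is handed in; nothing more can be done
None
```

The green lid was unscrewed, lifted off and set upright near the middle of the cork mat, the orange lid was left on its jar, and the job was handed in at about 10 s; no verdict was returned.

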